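# Unhook a copper backing bar from its sprung rack and lay it in the weld jig

## Robot

A 7-joint arm with a two-finger parallel gripper is mounted at the origin on the work surface; the furniture and walls round the work are solid. World frame = base frame: x ahead of the robot, y to its left, z up, the work surface at z = 0. Lengths are in m, angles in rad, forces in N, time in s.
With the tool pointing down it reaches from about 0.35 to 0.9 m from the base axis. Payload 7.2 kg.
Tool frame: the origin (TCP) lies midway between the tips of the shut fingers; the grasp point (between the pads) lies 19 mm behind it; z points along the fingers, y is the line along which they close (so a half turn about z gives the same grasp; the last joint's range is limited). The gripper opens to 85 mm and grips with 20 to 120 N. Pads are 22 mm wide; open, the fingers measure 114 mm over their backs; the gripper's body (76 mm by 85 mm) begins 54 mm behind the grasp point. The pads swing forward as they close: fully open they stand 13 mm farther back than shut.
Start: joints at [-0.068, 0.411, -0.013, 1.596, 0.006, 1.134, -0.082], TCP at [0.625, -0, 0.231] pointing down, gripper open.
Joint ranges: [-2.95, 2.95], [-0.29, 1.99], [-1.47, 1.44], [0.14, 2.54], [-1.03, 4.17], [0.13, 1.85], [-2.86, 2.86]. Speed limits (rad/s): [2.39, 2.39, 3.01, 3.01, 3.14, 3.14, 3.14].

## Interface

Orientations are given as a 3x3 rotation matrix whose columns are the frame's x, y, z axes.
In Python, from cell import * gives the robot as it stands.
- The arm moves only by the tool send_rows, never from a script. Its argument "rows" is text: rows parted by semicolons, each of 5 numbers parted by spaces: the shift along the tool's x, y, z in mm, then the turn about the tool's z in rad, then the opening, from 0 (shut) to 1 (fully open). A call has 1 to 12 rows; each row is the pose to reach, as a shift and turn from the pose commanded when the call began, along the tool's axes at that moment; what a row does not reach only later rows make up. A row lasts 1/10 s, in which the tool goes at most 50 mm and 8.59 degrees, less where a joint would pass 70% of its speed; a pose out of reach is approached as far as the arm can. A call with a gripper value outside its range is refused whole. The fingers move at their own pace and stop on an object; "force" is the grip in N (left out, the last holds). Time passes only in rows, so rows that repeat a pose let the fingers close. It gives the time, the measured TCP pose, the force, the opening and the grip force at its end, in the units of the state.
- read_state(): the state, without advancing time (a new reading comes with each control period).
- snapshot(name): name is "scene" or "side" or "wrist"; returns the picture (480x640x3 uint8, red, green, blue); there is no depth.
- camera_model(name): a dict with "vfov" (degrees; the focal length in pixels is half the picture's height over the tangent of half this angle, whatever the lens; pixels are square), "cx", "cy" (the principal point, pixels), "rvec" (rotation vector, rad) and "tvec" (3), from world to camera coordinates, as OpenCV has them. Camera axes: x right, y down, z forward; pixel columns grow to the right and rows downward; lengths in m; the calibration is good to about 2 mm. A picture is of the moment at which its call begins: read the wrist's pose just before it. camera_model takes no time and is no camera call; for the wrist camera it gives the pose at the moment of the call.
- sign_off(): hands the job in; it is judged then, once.
The state is a dict: "clock": time; "joint_pos": joint angles; "joint_vel": joint speeds; "tau": joint torques, N m; "position": TCP position; "tool_rot": TCP orientation; "ft_force": force on the tool from outside, world axes, zero at the start; "ft_torque": the same for the moment, N m; "gripper_width": finger opening in m; "finger_force": force on a finger pad.
Only numpy, scipy, OpenCV 4.12 (cv2) and the standard library are available. Lean on these libraries where they do the work, as an engineer would, in place of code of your own. Each camera call takes 0.05 s, during which the arm holds its last target. There are 200 camera calls.

## Task

Take the copper backing bar out of the blue rack and lay it flat in the red-railed jig nest, handle up, then let go. In the rack its front edge is caught under a retaining lip: ease the bar back against its spring until you feel it come up against the stop, tip its front edge up over the lip while its rear edge is still under the rear keeper, and only then draw it forward and out. Never force it against the rack, set it down gently, and leave the other things on the table where they are.

Things in the scene. Friction and masses are not known exactly. Their poses are not given: they have to be found in the camera images.
- bar: Copper backing bar, 120 (x) x 50 (y) mm, 14 mm thick, about 0.5 kg; its end 23 mm at nose (-x) and toe (+x) are only 8 mm thick. Origin at the centre of its underside, z up, +x the rear end in the rack. On it a black handle block on two posts, midway: 16 (x) x 54 mm (y), 28 to 64 mm above the underside; grip it across the 16 mm.
- nose (a point): Middle of the lower front edge of the bar, at x = -60 mm, z = 0 of the bar.
- toe (a point): Middle of the lower rear edge of the bar, at x = +60 mm, z = 0 of the bar.
- rack: Fixed rack on a blue plate, 180 x 96 mm, origin under the bar's middle on the table, x from front (robot side) to rear; the plate is its floor, 8 mm above the origin. The bar starts on it, centred, same axes. A dark steel keeper frame, clamped by hand within an 18 mm range and not measured, carries lip, stop and overhang. All rigid: never press the bar on wall, lip, stop or overhang with over 20 N.
- rack_front (a point): Foot of the rack's front wall (10 mm high), where the bar's nose starts. The keeper's retaining lip, a plate 10.5 to 15.5 mm above the floor, covers the front 3 to 21 mm of the nose (unknown). Tipping the bar 0.17 rad about its toe edge lifts the nose 20 mm, well over the lip; it then comes out forward along its own tipped length (45 mm is enough).
- rack_rear (a point): Point on the rack floor where the toe starts. A brass plunger presses it forward (1.5 N, plus 0.06 N per mm). The keeper's rigid stop lies 5 to 23 mm farther back (+x); only the last 2 mm before the stop free the nose from the lip. An overhang, underside 12 mm above the floor, covers the last 12 mm of the toe at the stop, so the rear cannot lift there and the bar can tip at most 0.3 rad.
- nest: Jig nest: fixed aluminium plate 158 x 88 mm, 6 mm thick, origin under its middle on the table, x along its length. Four red rails 8 mm high on the plate leave a free space of 131 x 61 mm around its middle for the bar, which may lie either way round.
- coupon_3: Loose square steel coupon, 50 x 50 x 9 mm, lying between rack and nest; a bystander.
- tape_measure: Yellow tape measure, 32 x 82 x 60 mm, standing to the left of the rack and nest; a bystander.
- paint_marker: White paint marker lying flat, 16 x 131 mm; a bystander.

How it is judged:
On the way, in this order (a step that is already met when the one before it is completed fails the run):
1. the front edge of the bar is tipped up over the lip while the rear edge is still back under the keeper (z of nose in the frame of rack above 0.024 m and x of toe in the frame of rack above 0.058 m and z of toe in the frame of rack below 0.013 m), for 0.1 s.
2. the bar is lifted clear of the rack (height (world z) of bar above 0.04 m and contact force between bar and rack below 0.1 N), for 0.1 s.
At the end, for the whole second after the job is handed in: The bar lies flat on the nest plate between the four rails (within 8 mm of the middle each way, underside on the plate within 2.5 mm, level within 0.04 rad), handle up, at rest and released (x of bar in the frame of nest between -0.008 and 0.008 m and y of bar in the frame of nest between -0.008 and 0.008 m and z of bar in the frame of nest below 0.0085 m and angle between bar's own z axis and vertical below 0.04 rad and linear speed of bar below 0.01 m/s); the robot touches nothing.
It fails at once if the bar is forced against the rack's wall, lip, stop or overhang with more than 20 N (contact force between bar and rack above 20 N).
It fails at once if the robot presses on the rack itself with more than 20 N (contact force between the arm and rack above 20 N).
It fails at once if the fingers press on the rack itself with more than 20 N (contact force between the fingers and rack above 20 N).
It fails at once if the bar is dropped or pressed on the nest with more than 60 N (contact force between bar and nest above 60 N).
It fails at once if a bystander is moved by more than 25 mm (distance of any of coupon_3, tape_measure, paint_marker from where it was at the start of the episode above 0.025 m).
It also fails if it takes over 72 s, if anything falls off the work surface, if the arm or the gripper's body presses on something with over 40 N, if the wrist force passes 120 N, or if a joint passes its speed limit or range.

## Working session

There is one attempt and no reset: what is moved stays moved. The work goes in short steps, Python scripts to look and compute and a tool call to move; the robot and the scene stay as the last step left them, time stands still between calls to the robot, and variables do not carry over. Pictures are saved under pics/ and viewed, at most 12 in all, crops included, and the job is handed in when it is done.

Besides the shell and the picture viewer there is one more tool, called as name(argument=value, ...) on one line, values as JSON. send_rows: Moves the arm, as the interface text tells. Its arguments: {"type":"object","properties":{"rows":{"type":"string"},"force":{"type":"number"}},"required":["rows"]}

```bash
mkdir -p pics; cat > h.py <<'E'
from cell import *
import numpy as np, cv2
def K(m):
    f=240/np.tan(np.radians(m['vfov'])/2); return np.array([[f,0,m['cx']],[0,f,m['cy']],[0,0,1.]])
def ray(m,uv):
    R=cv2.Rodrigues(np.array(m['rvec'],float))[0]; t=np.array(m['tvec'],float).ravel()
    d=np.linalg.inv(K(m))@np.array([uv[0],uv[1],1.]); return -R.T@t, R.T@d
def onz(m,uv,z):
    c,d=ray(m,uv); return c+d*(z-c[2])/d[2]
def proj(m,p):
    return cv2.projectPoints(np.array(p,float).reshape(-1,3),np.array(m['rvec'],float),np.array(m['tvec'],float),K(m),None)[0].reshape(-1,2)
def snap(n,f):
    m=camera_model(n); im=snapshot(n); cv2.imwrite('pics/'+f,cv2.cvtColor(im,cv2.COLOR_RGB2BGR)); return m,im
E
python3 - <<'E'
from h import *
for n in ['scene','side','wrist']:
    m,im=snap(n,n+'0.png'); print(n,m)
s=read_state(); print(s)
E
```

```text
scene {'vfov': 43.192725486738354, 'cx': 324.8511983867813, 'cy': 248.31000426110245, 'rvec': array([ 1.79176605, -1.13868932,  0.65682331]), 'tvec': array([-0.13365739,  0.25719428,  1.01066852])}
side {'vfov': 48.42504635429985, 'cx': 319.06884172322515, 'cy': 237.10605330326183, 'rvec': array([ 0.62969571, -2.45992407,  1.40020082]), 'tvec': array([0.40809902, 0.12023537, 0.88472562])}
wrist {'vfov': 70.18874403753075, 'cx': 321.5955320595866, 'cy': 243.5396966729927, 'rvec': array([-2.83593414e+00, -2.65044059e-04,  1.47713971e-03]), 'tvec': array([-0.62407283, -0.03898703,  0.37915481])}
{'clock': 0.15, 'joint_pos': array([-0.06818746,  0.41176752, -0.01273688,  1.59682809,  0.00561231,
        1.13429142, -0.08220159]), 'joint_vel': array([-0.000595  , -0.00342634, -0.00049419, -0.00129991,  0.00038371,
       -0.00070605,  0.00038252]), 'tau': array([ 8.68001844e-04, -6.01035547e+01,  6.82709701e-01, -2.99646127e+01,
        1.39312408e-02,  7.85868731e-03, -1.85852571e-05]), 'position': array([ 6.24630446e-01, -2.91110802e-05,  2.30623820e-01]), 'tool_rot': array([[-3.74772357e-05,  9.99999211e-01, -1.25547805e-03],
       [ 9.99999995e-01,  3.73655919e-05, -8.89487246e-05],
       [-8.89017427e-05, -1.25548138e-03, -9.99999208e-01]]), 'ft_force': array([ 0.59316569, -0.60886692,  0.03790569]), 'ft_torque': array([ 0.02654329, -0.03615985, -0.0333848 ]), 'finger_force': 0.0, 'gripper_width': 0.085379014320833}
```

View pics/scene0.png

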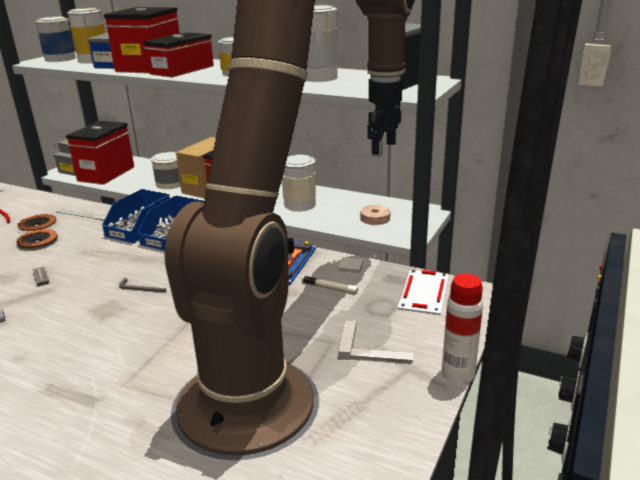

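View pics/wrist0.png

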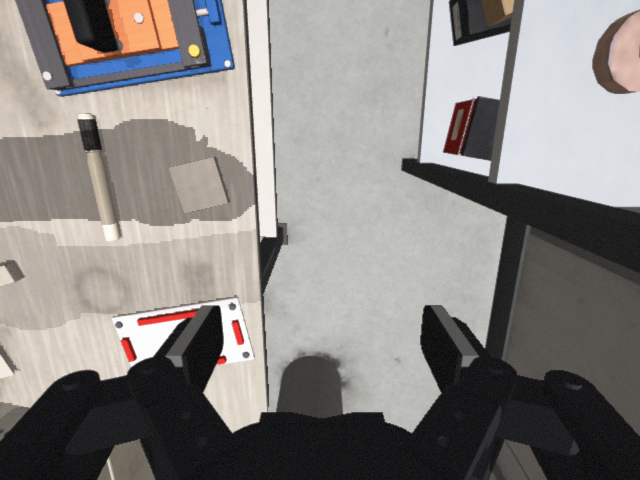

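View pics/side0.png

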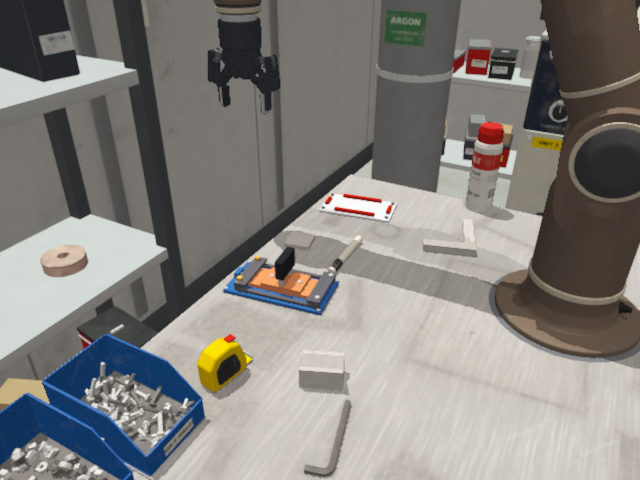

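The wrist view shows the rack at top left: blue plate corners about (58,95) and (232,68), dark handle near (95,25). It also shows the white nest at the bottom with corners (113,317), (237,297) and (254,358), the coupon at (198,185) and the marker at (98,175). The side view shows the rack with its handle at (285,263), the nest at (358,206) and the tape at (222,362).

```bash
python3 - <<'E'
from h import *
s=read_state(); m=camera_model('wrist'); ms=camera_model('side')
for n,uv,z in [('rackFR',(58,95),.008),('rackRR',(232,68),.008),('nestFL',(113,317),.006),('nestRL',(237,297),.006),('nestRR',(254,358),.006),('coupon',(198,185),.009),('mark_a',(87,118),.01),('mark_b',(111,238),.01)]:
    print(n,onz(m,uv,z).round(4))
im=cv2.imread('pics/side0.png'); hsv=cv2.cvtColor(im,cv2.COLOR_BGR2HSV)
r=((hsv[...,0]<8)|(hsv[...,0]>172))&(hsv[...,1]>170)&(hsv[...,2]>80)
r[:180]=0;r[230:]=0;r[:,:310]=0;r[:,410:]=0
n,l,st,c=cv2.connectedComponentsWithStats(r.astype(np.uint8))
for i in range(1,n):
    if st[i,4]>8: print('rail',c[i].round(1),st[i,4],onz(ms,c[i],.012).round(4))
b=(hsv[...,2]<60); b[:240]=0;b[290:]=0;b[:,:270]=0;b[:,300:]=0
n,l,st,c=cv2.connectedComponentsWithStats(b.astype(np.uint8))
for i in range(1,n):
    if st[i,4]>30: print('handle',c[i].round(1),st[i],onz(ms,c[i],.054).round(4))
for uv in [(227,289),(325,308),(338,282)]: print('rackplate side',onz(ms,uv,.008).round(4))
for uv in [(201,372),(222,390),(245,372)]: print('tape',onz(ms,uv,0).round(4))
E
```

```text
rackFR [0.3645 0.1152 0.008 ]
rackRR [0.5378 0.1392 0.008 ]
nestFL [ 0.3721 -0.132   0.006 ]
nestRL [ 0.524  -0.1052  0.006 ]
nestRR [ 0.5391 -0.19    0.006 ]
coupon [0.4932 0.0272 0.009 ]
mark_a [0.39   0.0938 0.01  ]
mark_b [ 0.3907 -0.0312  0.01  ]
rail [362.  197.7] 104 [ 0.4587 -0.192   0.012 ]
rail [328. 200.] 20 [ 0.5209 -0.1445  0.012 ]
rail [354.1 211.3] 114 [ 0.4462 -0.124   0.012 ]
rail [388.5 209. ] 20 [ 0.3849 -0.1699  0.012 ]
handle [284.4 263.2] [275 247  20  33 422] [0.4364 0.1751 0.054 ]
rackplate side [0.5183 0.2326 0.008 ]
rackplate side [0.3462 0.1974 0.008 ]
rackplate side [0.3605 0.122  0.008 ]
tape [0.437  0.4022 0.    ]
tape [0.39  0.415 0.   ]
tape [0.3822 0.372  0.    ]
```

send_rows(rows="45 -46 0 -0.04 1; 90 -92 20 -0.07 1; 135 -138 40 -0.1 1; 175 -184 60 -0.138 1; 175 -184 71 -0.138 1; 175 -184 71 -0.138 1; 175 -184 71 -0.138 1; 175 -184 71 -0.138 1")

```text
clock: 0.95
position: [0.4415, 0.1747, 0.1605]
tool_rot: [[-0.138, 0.99, 0.0], [0.99, 0.138, -0.0], [-0.0, 0.0, -1.0]]
ft_force: [-0.1, -0.8, -0.8]
gripper_width: 0.0854
finger_force: 0.0
```

```bash
python3 - <<'E'
from h import *
s=read_state(); print(s['position'],s['tool_rot'],s['ft_force'])
m,im=snap('wrist','w1.png'); print(ray(m,(320,240)),proj(m,[[.4415,.175,.072]]))
E
```

```text
[0.44152689 0.17474187 0.16052525] [[-1.37886670e-01  9.90447904e-01  4.64190331e-04]
 [ 9.90447977e-01  1.37886776e-01 -2.04901956e-04]
 [-2.66950421e-04  4.31503126e-04 -9.99999871e-01]] [-0.05415821 -0.75098646 -0.77673022]
(array([0.43056111, 0.25098519, 0.30264067]), array([ 0.03631866, -0.28901591, -0.95670266])) [[321.82920694 248.80605503]]
```

View pics/w1.png

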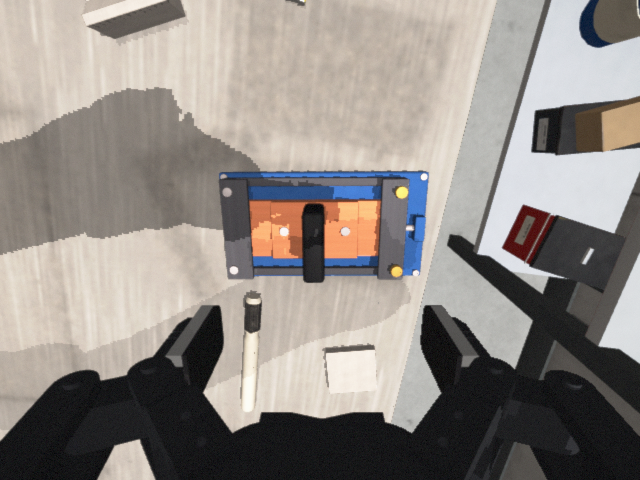

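Seen from above, the handle spans columns 303–325 and rows 204–282. The blue plate corners are near (220,172), (428,172), (420,277) and (225,279). The keeper overhang plate covers columns 381–407 and the lip covers 222–250.

```bash
python3 - <<'E'
from h import *
m=camera_model('wrist'); s=read_state(); P=s['position'];R=s['tool_rot']
im=cv2.imread('pics/w1.png')
b=(im.max(2)<45); b[:190]=0;b[290:]=0;b[:,:290]=0;b[:,340:]=0
n,l,st,c=cv2.connectedComponentsWithStats(b.astype(np.uint8)); i=1+st[1:,4].argmax(); print(st[i])
for r in (210,225,240,255,268,278):
    cs=np.where(l[r]==i)[0]; print(r,cs.min(),cs.max())
def t(uv,z): return (R.T@(onz(m,uv,z)-P)*1000).round(1)
for uv in [(303,270),(325,270),(303,282),(325,282)]: print('handle bottom row z72',t(uv,.072))
print('topfar edge',t((314,205),.072))
cs=[t(u,.008) for u in [(220,172),(428,172),(420,277),(225,279)]]; print(cs,np.mean(cs,0))
print('toe-overhang edges z~.023',t((381,230),.022),t((407,230),.022),'lip',t((222,230),.0235),t((250,230),.0235))
print('bar step lines z.022', t((272,230),.022),t((358,230),.022))
E
```

```text
[ 302  204   23   78 1177]
210 304 323
225 303 322
240 303 322
255 303 322
268 303 323
278 304 323
handle bottom row z72 [-16.  -13.7  88.7]
handle bottom row z72 [-16.    2.3  88.7]
handle bottom row z72 [-25.5 -13.8  88.7]
handle bottom row z72 [-25.5   2.3  88.7]
topfar edge [31.8 -5.4 88.7]
[array([ 47.7, -86.4, 152.6]), array([ 47.7,  90.2, 152.8]), array([-48.9,  91.8, 152.8]), array([-50.8, -90.5, 152.6])] [ -1.075   1.275 152.7  ]
toe-overhang edges z~.023 [  0.5  50.4 138.8] [  0.5  72.6 138.8] lip [  0.9 -84.5 137.1] [  0.9 -60.8 137.2]
bar step lines z.022 [  0.5 -42.4 138.7] [  0.5  30.8 138.8]
```

send_rows(rows="2 -5.7 40 0 1; 2 -5.7 75 0 1; 2 -5.7 95 0 0.6; 2 -5.7 100 0 0.4; 2 -5.7 100 0 0.3; 2 -5.7 100 0 0.25; 2 -5.7 100 0 0.25; 2 -5.7 100 0 0.25", force=20)

```text
clock: 1.8
position: [0.4358, 0.1764, 0.0613]
tool_rot: [[-0.137, 0.991, 0.002], [0.991, 0.137, 0.001], [0.001, 0.002, -1.0]]
ft_force: [-1.1, 0.3, 0.2]
gripper_width: 0.0213
finger_force: 0.0
```

send_rows(rows="0 0 0 0 0.15; 0 0 0 0 0.1; 0 0 0 0 0.05; 0 0 0 0 0; 0 0 0 0 0; 0 0 0 0 0; 0 0 0 0 0; 0 0 0 0 0", force=20)

```text
clock: 2.6
position: [0.4356, 0.1764, 0.0612]
tool_rot: [[-0.138, 0.99, 0.001], [0.99, 0.138, 0.0], [0.0, 0.001, -1.0]]
ft_force: [-1.6, -0.7, 7.0]
gripper_width: 0.0152
finger_force: 20.6
```

```bash
python3 - <<'E'
from h import *
s=read_state(); print(s['position'],s['ft_force'],s['ft_torque'],s['gripper_width'],s['finger_force'])
m,im=snap('wrist','w2.png')
ms,im=snap('side','s2.png'); cv2.imwrite('pics/s2c.png',cv2.resize(cv2.cvtColor(im[190:330,200:380],cv2.COLOR_RGB2BGR),None,fx=4,fy=4))
E
```

```text
[0.43561837 0.17639053 0.06118603] [-1.64804894 -0.67900396  6.98281021] [-0.16477392  0.25588727 -0.04014234] 0.015206967152134602 20.566070079803467
```

View pics/s2c.png

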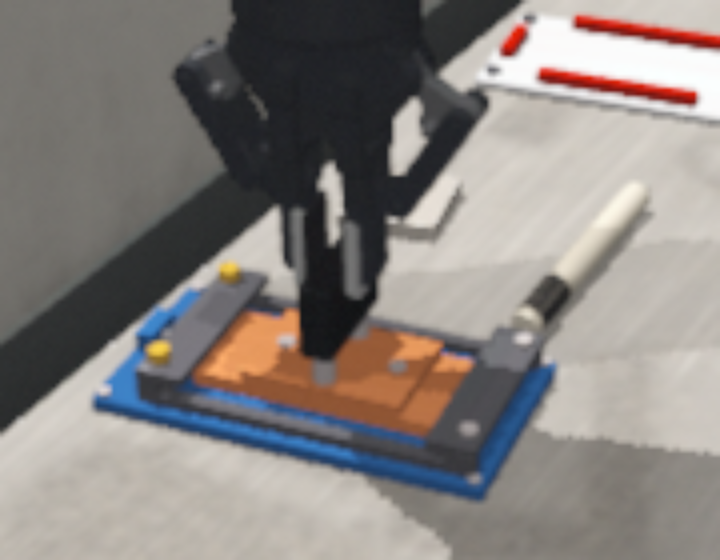

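The side view shows both pads gripping the upper part of the handle, and the bar still flat in the rack. Now I'll ease it back.

send_rows(rows="0 0.5 -0.3 0 0; 0 1 -0.6 0 0; 0 1.5 -0.6 0 0; 0 2 -0.6 0 0; 0 2.5 -0.6 0 0; 0 3 -0.6 0 0; 0 3.5 -0.6 0 0; 0 4 -0.6 0 0; 0 4 -0.6 0 0; 0 4 -0.6 0 0")

```text
clock: 3.7
position: [0.4362, 0.1765, 0.0611]
tool_rot: [[-0.138, 0.99, -0.005], [0.99, 0.138, -0.002], [-0.001, -0.005, -1.0]]
ft_force: [-12.3, -1.2, 17.5]
gripper_width: 0.0154
finger_force: 21.8
```

send_rows(rows="0 0.3 0 0 0; 0 0.6 0 0 0; 0 1 0 0 0; 0 1 0 0 0; 0 1 0 0 0")

```text
clock: 4.2
position: [0.4371, 0.1766, 0.0611]
tool_rot: [[-0.138, 0.99, -0.005], [0.99, 0.138, -0.002], [-0.001, -0.005, -1.0]]
ft_force: [-12.6, -1.0, 17.8]
gripper_width: 0.0153
finger_force: 21.8
```

send_rows(rows="0 0.3 0 0 0; 0 0.6 0 0 0; 0 1 0 0 0; 0 1 0 0 0; 0 1 0 0 0")

```text
clock: 4.7
position: [0.4381, 0.1767, 0.0611]
tool_rot: [[-0.138, 0.99, -0.005], [0.99, 0.138, -0.002], [-0.001, -0.005, -1.0]]
ft_force: [-12.7, -1.9, 16.6]
gripper_width: 0.0151
finger_force: 21.8
```

Vertical load is too high, so I'll relieve it before going on.

send_rows(rows="0 0 -0.5 0 0; 0 0 -1 0 0; 0 0 -1.5 0 0; 0 0 -1.5 0 0; 0 0 -1.5 0 0")

```text
clock: 5.2
position: [0.4408, 0.1768, 0.0621]
tool_rot: [[-0.137, 0.991, -0.001], [0.991, 0.137, -0.0], [-0.0, -0.001, -1.0]]
ft_force: [-2.2, -0.4, -5.0]
gripper_width: 0.0155
finger_force: 19.6
```

send_rows(rows="0 0.3 0 0 0; 0 0.6 0 0 0; 0 1 0 0 0; 0 1 0 0 0; 0 1 0 0 0")

```text
clock: 5.7
position: [0.442, 0.177, 0.0624]
tool_rot: [[-0.137, 0.991, -0.0], [0.991, 0.137, -0.0], [-0.0, -0.0, -1.0]]
ft_force: [-2.6, -1.2, -4.5]
gripper_width: 0.0151
finger_force: 19.6
```

send_rows(rows="0 0.3 0 0 0; 0 0.6 0 0 0; 0 1 0 0 0; 0 1 0 0 0; 0 1 0 0 0")

```text
clock: 6.2
position: [0.4426, 0.1771, 0.0623]
tool_rot: [[-0.138, 0.99, -0.001], [0.99, 0.138, -0.0], [-0.0, -0.001, -1.0]]
ft_force: [-3.8, -1.1, -2.0]
gripper_width: 0.0153
finger_force: 19.9
```

send_rows(rows="0 0.3 0 0 0; 0 0.6 0 0 0; 0 1 0 0 0; 0 1 0 0 0; 0 1 0 0 0")

```text
clock: 6.7
position: [0.4428, 0.1771, 0.0621]
tool_rot: [[-0.138, 0.99, -0.002], [0.99, 0.138, -0.001], [-0.001, -0.002, -1.0]]
ft_force: [-7.8, -1.7, -1.6]
gripper_width: 0.0152
finger_force: 20.1
```

At the stop: x no longer advances and the force has risen to 7.8 N. Travel is 7.3 mm, which matches the gap seen in the image. Now the tipping, in small steps.

send_rows(rows="0 0 -1 0 0; 0 0 -2 0 0; 0 0 -3 0 0; 0 0 -3 0 0; 0 0 -3 0 0")

```text
clock: 7.2
position: [0.4439, 0.1774, 0.0654]
tool_rot: [[-0.138, 0.99, -0.0], [0.99, 0.138, -0.0], [-0.0, -0.0, -1.0]]
ft_force: [-4.6, -0.5, -3.4]
gripper_width: 0.0152
finger_force: 20.4
```

send_rows(rows="0 0.5 -0.7 0 0; 0 1 -1.4 0 0; 0 1.5 -2 0 0; 0 1.5 -2 0 0; 0 1.5 -2 0 0")

```text
clock: 7.7
position: [0.4453, 0.1776, 0.0673]
tool_rot: [[-0.138, 0.99, -0.0], [0.99, 0.138, -0.0], [-0.0, -0.0, -1.0]]
ft_force: [-3.5, -0.6, -5.7]
gripper_width: 0.0153
finger_force: 23.0
```

send_rows(rows="0 0.7 -0.7 0 0; 0 1.4 -1.4 0 0; 0 2 -2 0 0; 0 2 -2 0 0; 0 2 -2 0 0")

```text
clock: 8.2
position: [0.447, 0.1778, 0.0693]
tool_rot: [[-0.138, 0.99, -0.001], [0.99, 0.138, -0.0], [-0.0, -0.001, -1.0]]
ft_force: [-4.7, -0.9, -4.9]
gripper_width: 0.0155
finger_force: 26.5
```

```bash
python3 - <<'E'
from h import *
s=read_state(); print(s['position'],s['ft_force'],s['ft_torque'])
ms,im=snap('side','s3.png'); cv2.imwrite('pics/s3c.png',cv2.resize(cv2.cvtColor(im[230:320,215:350],cv2.COLOR_RGB2BGR),None,fx=5,fy=5,interpolation=cv2.INTER_CUBIC))
E
```

```text
[0.44703296 0.17775614 0.06929598] [-4.72807593 -0.85905997 -4.9216125 ] [-0.22348566  1.56595366  0.04994366]
```

View pics/s3c.png

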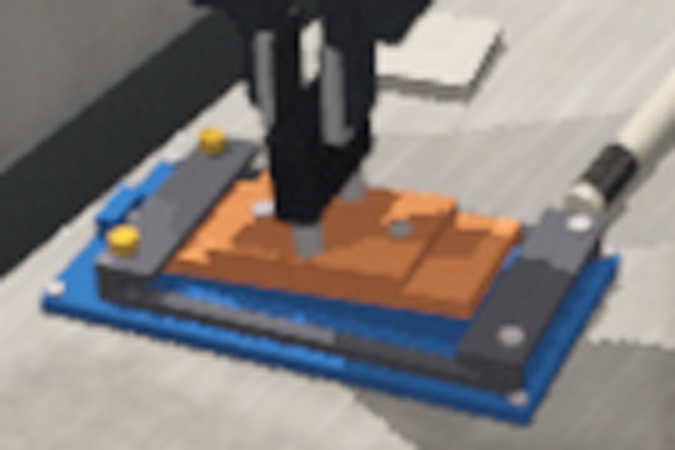

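The bar's front end is visibly lifting: the nose is clear behind the lip and the rear is still under the overhang. Continuing the same arc.

send_rows(rows="0 0.7 -0.7 0 0; 0 1.4 -1.4 0 0; 0 2.2 -2 0 0; 0 2.2 -2 0 0; 0 2.2 -2 0 0")

```text
clock: 8.75
position: [0.4488, 0.178, 0.0712]
tool_rot: [[-0.138, 0.99, -0.002], [0.99, 0.138, -0.001], [-0.0, -0.002, -1.0]]
ft_force: [-7.3, -1.7, -3.8]
gripper_width: 0.0155
finger_force: 30.0
```

send_rows(rows="0 0.7 -0.7 0 0; 0 1.4 -1.4 0 0; 0 2.2 -2 0 0; 0 2.2 -2 0 0; 0 2.2 -2 0 0")

```text
clock: 9.25
position: [0.4505, 0.1782, 0.0729]
tool_rot: [[-0.138, 0.99, -0.003], [0.99, 0.138, -0.001], [-0.001, -0.003, -1.0]]
ft_force: [-6.8, -0.5, -6.2]
gripper_width: 0.0155
finger_force: 33.2
```

send_rows(rows="0 0.6 -0.7 0 0; 0 1.2 -1.4 0 0; 0 1.8 -2 0 0; 0 1.8 -2 0 0; 0 1.8 -2 0 0")

```text
clock: 9.75
position: [0.4529, 0.1785, 0.075]
tool_rot: [[-0.138, 0.99, -0.001], [0.99, 0.138, -0.001], [-0.0, -0.001, -1.0]]
ft_force: [-4.8, -1.0, -8.8]
gripper_width: 0.0152
finger_force: 37.3
```

send_rows(rows="0 0.6 -0.7 0 0; 0 1.2 -1.4 0 0; 0 1.8 -2 0 0; 0 1.8 -2 0 0; 0 1.8 -2 0 0")

```text
clock: 10.25
position: [0.4554, 0.1789, 0.0771]
tool_rot: [[-0.137, 0.991, -0.0], [0.991, 0.137, -0.0], [-0.0, -0.0, -1.0]]
ft_force: [-1.1, 0.5, -17.3]
gripper_width: 0.0153
finger_force: 40.5
```

```bash
python3 - <<'E'
from h import *
s=read_state(); print(s['position'],s['ft_force'],s['ft_torque'])
ms,im=snap('side','s4.png'); cv2.imwrite('pics/s4c.png',cv2.resize(cv2.cvtColor(im[230:320,215:350],cv2.COLOR_RGB2BGR),None,fx=5,fy=5,interpolation=cv2.INTER_CUBIC))
# predicted pixels (crop coords) of left lower nose corner at several tips about toe
y=.138; ex=np.array([np.cos(y),np.sin(y),0]); ey=np.array([-ex[1],ex[0],0]); C=np.array([.4356,.1764,.008])-ex*.0*0
toe=C+ex*(.06+.0073)
for th in (0,.1,.15,.2,.25):
  for tz in (0,.002):
    p=toe+[0,0,tz]+ey*.025-ex*.12*np.cos(th)+np.array([0,0,.12*np.sin(th)])
    print(th,tz,((proj(ms,p)-[215,230])*5).round(0))
E
```

```text
[0.45539775 0.17885563 0.07710793] [ -1.14665941   0.52204569 -17.27220593] [-0.12937512  0.91800985  0.02815479]
0 0 [[465. 354.]]
0 0.002 [[465. 349.]]
0.1 0 [[464. 325.]]
0.1 0.002 [[464. 320.]]
0.15 0 [[461. 310.]]
0.15 0.002 [[461. 305.]]
0.2 0 [[458. 294.]]
0.2 0.002 [[458. 289.]]
0.25 0 [[454. 279.]]
0.25 0.002 [[454. 274.]]
```

View pics/s4c.png

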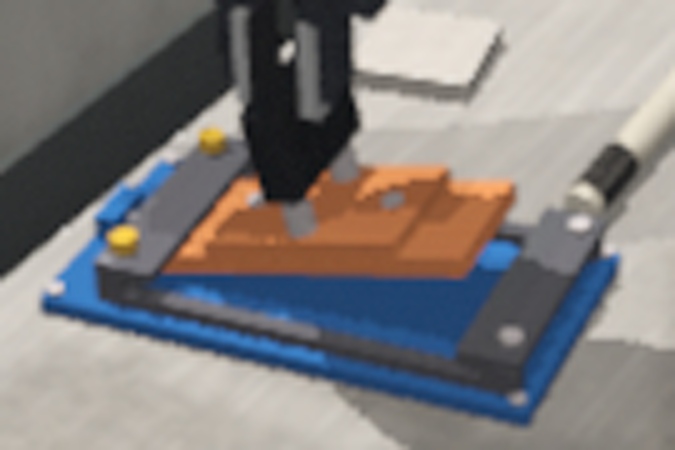

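The lower nose corner is at about (462,278), which means a tip of about 0.24 rad, with the rear still under the keeper. I'll relax the lift a little, then draw forward along the tipped length.

send_rows(rows="0 -0.5 0.5 0 0; 0 -1 0.8 0 0; 0 -2 0.6 0 0; 0 -3 0.4 0 0; 0 -3 0.4 0 0; 0 -3 0.4 0 0")

```text
clock: 10.9
position: [0.4529, 0.1787, 0.0771]
tool_rot: [[-0.137, 0.991, 0.001], [0.991, 0.137, 0.0], [0.0, 0.001, -1.0]]
ft_force: [1.3, 0.9, -19.6]
gripper_width: 0.0156
finger_force: 38.7
```

send_rows(rows="0 -1 -0.2 0 0; 0 -2 -0.4 0 0; 0 -3 -0.6 0 0; 0 -4 -0.8 0 0; 0 -4 -0.8 0 0; 0 -4 -0.8 0 0")

```text
clock: 11.5
position: [0.4485, 0.1781, 0.0779]
tool_rot: [[-0.138, 0.99, 0.0], [0.99, 0.138, 0.0], [0.0, 0.0, -1.0]]
ft_force: [2.6, 0.4, -15.8]
gripper_width: 0.0155
finger_force: 38.6
```

send_rows(rows="0 -1 -0.1 0 0; 0 -2 -0.3 0 0; 0 -3 -0.4 0 0; 0 -4 -0.6 0 0; 0 -4 -0.6 0 0; 0 -4 -0.6 0 0")

```text
clock: 12.1
position: [0.4444, 0.1775, 0.0785]
tool_rot: [[-0.138, 0.99, -0.0], [0.99, 0.138, 0.0], [0.0, -0.0, -1.0]]
ft_force: [2.4, 0.7, -14.6]
gripper_width: 0.0152
finger_force: 38.1
```

send_rows(rows="0 -1 -0.1 0 0; 0 -2 -0.3 0 0; 0 -3 -0.5 0 0; 0 -4 -0.7 0 0; 0 -4 -0.7 0 0; 0 -4 -0.7 0 0")

```text
clock: 12.7
position: [0.4406, 0.1771, 0.0796]
tool_rot: [[-0.138, 0.99, 0.001], [0.99, 0.138, 0.0], [0.0, 0.001, -1.0]]
ft_force: [-1.7, -0.1, -2.6]
gripper_width: 0.0156
finger_force: 34.9
```

```bash
python3 - <<'E'
from h import *
s=read_state(); print(s['position'],s['ft_force'],s['ft_torque'])
ms,im=snap('side','s5.png'); cv2.imwrite('pics/s5c.png',cv2.resize(cv2.cvtColor(im[230:320,215:350],cv2.COLOR_RGB2BGR),None,fx=5,fy=5,interpolation=cv2.INTER_CUBIC))
E
```

```text
[0.44063857 0.17713735 0.07957309] [-1.69286979 -0.12200576 -2.61910777] [-0.06908161  0.44384117  0.00475334]
```

View pics/s5c.png

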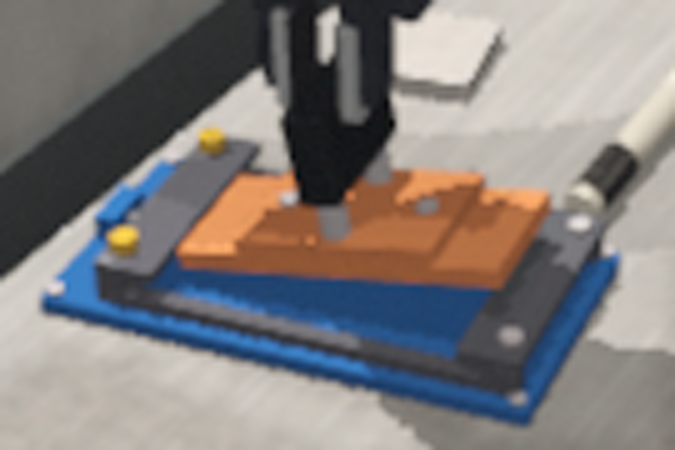

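The toe has just left the overhang (the force dropped) and the nose is over the lip. Forward a bit more while rising, then up.

send_rows(rows="0 -2 -0.5 0 0; 0 -4 -1 0 0; 0 -6 -2 0 0; 0 -8 -3 0 0; 0 -8 -3 0 0; 0 -8 -3 0 0")

```text
clock: 13.35
position: [0.4327, 0.1759, 0.0822]
tool_rot: [[-0.138, 0.99, 0.0], [0.99, 0.138, 0.0], [0.0, 0.0, -1.0]]
ft_force: [-0.9, 0.2, -5.2]
gripper_width: 0.015
finger_force: 33.7
```

send_rows(rows="0 -2 -1 0 0; 0 -4 -3 0 0; 0 -5 -5 0 0; 0 -6 -7 0 0; 0 -6 -7 0 0; 0 -6 -7 0 0", force=40)

```text
clock: 13.95
position: [0.4267, 0.175, 0.0892]
tool_rot: [[-0.138, 0.99, 0.0], [0.99, 0.138, 0.0], [0.0, 0.0, -1.0]]
ft_force: [0.2, 0.1, -3.8]
gripper_width: 0.0155
finger_force: 38.4
```

send_rows(rows="0 0 -15 0 0; 0 0 -30 0 0; 0 0 -45 0 0; 0 0 -60 0 0; 0 0 -70 0 0; 0 0 -70 0 0; 0 0 -70 0 0; 0 0 -70 0 0", force=50)

```text
clock: 14.75
position: [0.4262, 0.1748, 0.1583]
tool_rot: [[-0.138, 0.99, -0.001], [0.99, 0.138, -0.001], [-0.0, -0.001, -1.0]]
ft_force: [-0.2, 0.2, -4.0]
gripper_width: 0.0149
finger_force: 47.9
```

```bash
python3 - <<'E'
from h import *
s=read_state(); P=s['position'];R=s['tool_rot'];print(P,s['ft_force'],s['ft_torque'])
ms,im=snap('side','s6.png'); m,iw=snap('wrist','w6.png')
cv2.imwrite('pics/c6.png',cv2.cvtColor(np.vstack([im[170:320,160:480],iw[150:450,160:480]]),cv2.COLOR_RGB2BGR))
t=R.T@(np.array([.4525,-.158,P[2]])-P)*1000; print(t)
E
```

```text
[0.42616929 0.17477242 0.15830824] [-0.24266488  0.24327834 -4.03211386] [-0.00559769 -0.04761867 -0.01220375]
[-3.33229432e+02 -1.97208421e+01  1.64817549e-01]
```

View pics/c6.png

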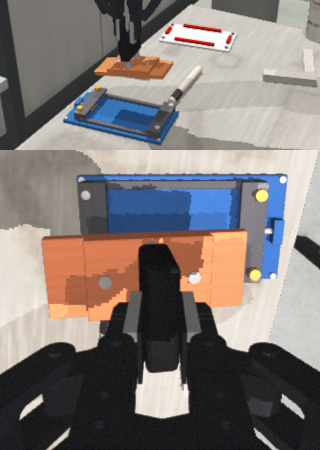

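The bar hangs level from the pads and the rack is clear. I'll move beside the nest for one unobstructed look.

send_rows(rows="-30 15 -15 0 0; -65 35 -30 0 0; -105 60 -40 0 0; -145 85 -40 0 0; -185 110 -40 0 0; -225 140 -40 0 0; -265 175 -40 0 0; -300 195 -40 0 0; -310 200 -40 0 0; -310 200 -40 0 0; -310 200 -40 0 0; -310 200 -40 0 0")

```text
clock: 16.05
position: [0.6667, -0.1024, 0.1988]
tool_rot: [[-0.14, 0.99, -0.001], [0.99, 0.14, 0.001], [0.001, -0.001, -1.0]]
ft_force: [-1.1, 0.4, -3.2]
gripper_width: 0.0144
finger_force: 48.7
```

```bash
python3 - <<'E'
from h import *
s=read_state(); P=s['position'];R=s['tool_rot'];print(P,s['ft_force'],s['gripper_width'])
m,iw=snap('wrist','w7.png')
hsv=cv2.cvtColor(iw,cv2.COLOR_RGB2HSV)
r=((hsv[...,0]<6)|(hsv[...,0]>174))&(hsv[...,1]>190)&(hsv[...,2]>80); r[:,260:]=0
n,l,st,c=cv2.connectedComponentsWithStats(r.astype(np.uint8))
for i in range(1,n):
    if st[i,4]>25: print('rail',c[i].round(1),st[i],onz(m,c[i],.013).round(4))
E
```

```text
[ 0.66672372 -0.10241702  0.19882796] [-1.11351924  0.44158179 -3.17566203] 0.014391886171752218
rail [ 98.1 212.9] [ 53 209  91   9 584] [ 0.449  -0.1279  0.013 ]
rail [174.4 243.6] [169 230  12  29 212] [ 0.5234 -0.1492  0.013 ]
rail [ 39.3 247.9] [ 31 234  18  29 280] [ 0.3881 -0.1729  0.013 ]
rail [114.4 277.2] [ 71 273  86   9 527] [ 0.462  -0.1948  0.013 ]
```

View pics/w7.png

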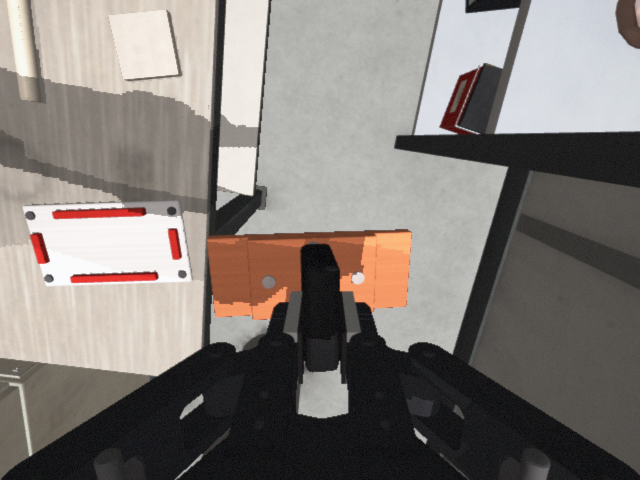

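The bar hangs at columns 209–411 and rows 231–320, slightly skewed. The nest rails are at (98,213), (174,244), (39,248) and (114,277).

```bash
python3 - <<'E'
from h import *
s=read_state(); P=s['position'];R=s['tool_rot']
m=camera_model('wrist')
iw=cv2.imread('pics/w7.png'); hsv=cv2.cvtColor(iw,cv2.COLOR_BGR2HSV)
o=(hsv[...,0]>6)&(hsv[...,0]<18)&(hsv[...,1]>130)&(hsv[...,2]>60); o[:,:205]=0;o[:200]=0;o[340:]=0;o[:,430:]=0
for c in (214,225,245,260,360,370,385,400,407):
    r=np.where(o[:,c])[0]; print(c,r.min(),r.max())
for z in (.150,.154,.158):
    print(z,[(R.T@(onz(m,uv,z)-P)*1000).round(1)[:2] for uv in [(208.5,237),(411,231),(407.5,306),(214.5,318)]])
ms,im=snap('side','s7.png')
hs=cv2.cvtColor(im,cv2.COLOR_RGB2HSV); o=((hs[...,0]>6)&(hs[...,0]<18)&(hs[...,1]>150)&(hs[...,2]>60)).astype(np.uint8); o[:100]=0
n,l,st,c=cv2.connectedComponentsWithStats(o)
print([ (st[i],c[i].round()) for i in range(1,n) if st[i,4]>60])
t=R.T@(np.array([.4545,-.1595,P[2]])-P)*1000; print('to nest',t)
E
```

```text
214 236 303
225 235 316
245 235 315
260 235 319
360 232 302
370 231 309
385 231 307
400 230 306
407 230 289
0.15 [array([ 20.6, -66.2]), array([24.3, 51.7]), array([-24.2,  53.3]), array([-32.6, -67.7])]
0.154 [array([ 21.8, -64.9]), array([25.4, 50.6]), array([-22.1,  52.2]), array([-30.3, -66.3])]
0.158 [array([ 23. , -63.5]), array([26.5, 49.5]), array([-19.9,  51.1]), array([-28. , -64.9])]
[(array([234, 129,  58,  14, 479], dtype=int32), array([265., 137.]))]
to nest [-2.67306958e+01 -2.18263624e+02  3.60247837e-02]
```

send_rows(rows="-5 -40 0 0 0; -10 -80 0 0 0; -15 -120 10 0 0; -20 -160 30 0 0; -24 -195 50 -0.02 0; -27 -215 70 -0.02 0; -27 -218 90 -0.02 0; -27 -218 100 -0.02 0; -27 -218 100 -0.02 0; -27 -218 100 -0.02 0; -27 -218 100 -0.02 0")

```text
clock: 17.25
position: [0.4564, -0.1611, 0.1]
tool_rot: [[-0.158, 0.987, 0.002], [0.987, 0.158, -0.0], [-0.001, 0.002, -1.0]]
ft_force: [0.1, -0.0, -4.5]
gripper_width: 0.0142
finger_force: 50.1
```

```bash
python3 - <<'E'
from h import *
s=read_state(); P=s['position'];R=s['tool_rot'];print(P,s['ft_force'],R.T@(np.array([.4545,-.1595,P[2]])-P)*1000)
ms,im=snap('side','s8.png'); m,iw=snap('wrist','w8.png')
a=cv2.resize(im[140:240,290:430],None,fx=3.5,fy=3.5,interpolation=cv2.INTER_CUBIC); b=iw[190:440,140:510]
W=max(a.shape[1],b.shape[1]); f=lambda x:cv2.copyMakeBorder(x,0,0,0,W-x.shape[1],cv2.BORDER_CONSTANT)
cv2.imwrite('pics/c8.png',cv2.cvtColor(np.vstack([f(a),f(b)])[:600],cv2.COLOR_RGB2BGR))
E
```

```text
[ 0.45644678 -0.16108265  0.10001004] [ 0.08679935 -0.00705982 -4.4725749 ] [ 1.87070233 -1.67188481 -0.00422359]
```

View pics/c8.png

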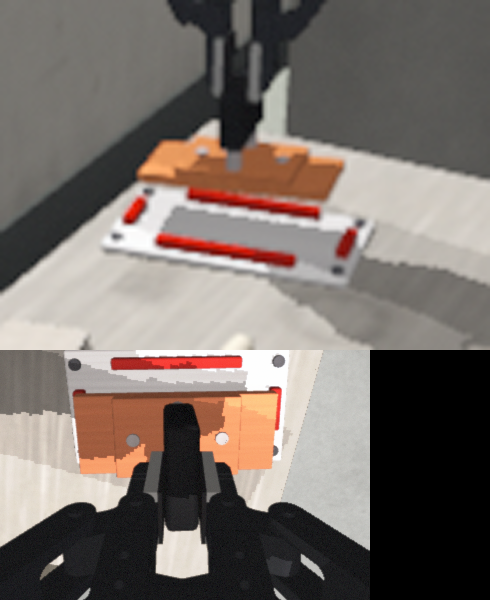

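The bar is over the nest, parallel to it and centred (both mid-columns are about 177 in the crop), with the nose slightly up. Lowering gently.

send_rows(rows="1 -1 8 0 0; 1 -1 16 0 0; 1 -1 22 0 0; 1 -1 27 0 0; 1 -1 30 0 0; 1 -1 30 0 0; 1 -1 30 0 0", force=25)

```text
clock: 18.05
position: [0.4541, -0.1605, 0.0691]
tool_rot: [[-0.157, 0.988, -0.0], [0.988, 0.157, 0.0], [0.0, -0.0, -1.0]]
ft_force: [-0.6, -0.2, -3.6]
gripper_width: 0.0144
finger_force: 50.1
```

send_rows(rows="0 0 1 0 0; 0 0 2 0 0; 0 0 3 0 0; 0 0 4 0 0; 0 0 4 0 0; 0 0 4 0 0", force=20)

```text
clock: 18.65
position: [0.4542, -0.1604, 0.0652]
tool_rot: [[-0.157, 0.988, 0.0], [0.988, 0.157, -0.0], [-0.0, 0.0, -1.0]]
ft_force: [0.1, 0.2, -2.6]
gripper_width: 0.0139
finger_force: 50.2
```

send_rows(rows="0 0 1 0 0; 0 0 2 0 0; 0 0 3 0 0; 0 0 3 0 0; 0 0 3 0 0")

```text
clock: 19.15
position: [0.4532, -0.1608, 0.0626]
tool_rot: [[-0.157, 0.988, -0.001], [0.988, 0.157, -0.0], [0.0, -0.001, -1.0]]
ft_force: [-6.5, -0.1, 8.8]
gripper_width: 0.0143
finger_force: 52.3
```

send_rows(rows="0 0 0.7 0 0.03; 0 0 1.5 0 0.06; 0 0 1.5 0 0.08; 0 0 1.5 0 0.1; 0 0 1.5 0 0.1")

```text
clock: 19.65
position: [0.453, -0.1609, 0.0618]
tool_rot: [[-0.157, 0.988, -0.001], [0.988, 0.157, -0.0], [0.0, -0.001, -1.0]]
ft_force: [-9.5, 0.7, 19.5]
gripper_width: 0.0142
finger_force: 53.8
```

send_rows(rows="0 0 -0.7 0 0.14; 0 0 -0.7 0 0.16; 0 0 -0.7 0 0.17; 0 0 -0.7 0 0.18; 0 0 -0.7 0 0.19; 0 0 -0.7 0 0.2; 0 0 -0.7 0 0.22; 0 0 -0.7 0 0.25; 0 0 -0.7 0 0.25")

```text
clock: 20.55
position: [0.4544, -0.1603, 0.0613]
tool_rot: [[-0.158, 0.987, 0.001], [0.987, 0.158, 0.0], [-0.0, 0.001, -1.0]]
ft_force: [0.1, -0.0, 0.0]
gripper_width: 0.0216
finger_force: 0.0
```

```bash
python3 - <<'E'
from h import *
s=read_state(); print(s['position'],s['ft_force'],s['gripper_width'])
E
```

```text
[ 0.45441892 -0.16031262  0.06131587] [ 0.06547146 -0.02186052  0.04523366] 0.021626058868100474
```

send_rows(rows="0 0 0 0 0.4; 0 0 -2 0 0.6; 0 0 -15 0 0.7; 0 0 -40 0 0.8; 0 0 -70 0 0.8; 0 0 -100 0 0.8; 0 0 -100 0 0.8; 0 0 -100 0 0.8; 0 0 -100 0 0.8")

```text
clock: 21.45
position: [0.4534, -0.1602, 0.1605]
tool_rot: [[-0.157, 0.988, -0.001], [0.988, 0.157, 0.0], [0.001, -0.001, -1.0]]
ft_force: [-0.4, -0.6, 0.2]
gripper_width: 0.0683
finger_force: 0.0
```

```bash
python3 - <<'E'
from h import *
s=read_state(); P=s['position'];R=s['tool_rot'];print(P,s['ft_force'])
m,iw=snap('wrist','w9.png'); ms,im=snap('side','s9.png')
a=cv2.resize(im[150:240,300:430],None,fx=3.5,fy=3.5,interpolation=cv2.INTER_CUBIC); b=iw[120:370,140:510]
W=max(a.shape[1],b.shape[1]); f=lambda x:cv2.copyMakeBorder(x,0,0,0,W-x.shape[1],cv2.BORDER_CONSTANT)
cv2.imwrite('pics/c9.png',cv2.cvtColor(np.vstack([f(a),f(b)])[:600],cv2.COLOR_RGB2BGR))
hsv=cv2.cvtColor(iw,cv2.COLOR_RGB2HSV)
for nm,mk in [('rail',((hsv[...,0]<4)|(hsv[...,0]>174))&(hsv[...,1]>190)&(hsv[...,2]>80)),('bar',(hsv[...,0]>5)&(hsv[...,0]<18)&(hsv[...,1]>130)&(hsv[...,2]>60))]:
    n,l,st,c=cv2.connectedComponentsWithStats(mk.astype(np.uint8))
    for i in range(1,n):
        if st[i,4]>60: print(nm,st[i],c[i].round(1),(R.T@(onz(m,c[i],.014)-P)*1000).round(1)[:2])
E
```

```text
[ 0.45338903 -0.16021874  0.16045877] [-0.4228215  -0.5972444   0.19554311]
rail [270 187 103   9 795] [320.9 191. ] [32.5 -0.7]
rail [396 212   9  34 250] [399.6 228.3] [-0.1 68. ]
rail [239 214  10  34 253] [243.4 230.8] [ -2.4 -68.6]
rail [275 263  37   8 280] [292.6 266.5] [-35.9 -26.4]
rail [333 262  38   8 294] [351.2 265.5] [-34.9  26.6]
rail [  0 387  12  37 246] [  4.5 404.9] [-190.4 -330.6]
bar [ 254  203  137   59 5509] [315.6 232.7] [-4.1 -5.4]
```

View pics/c9.png

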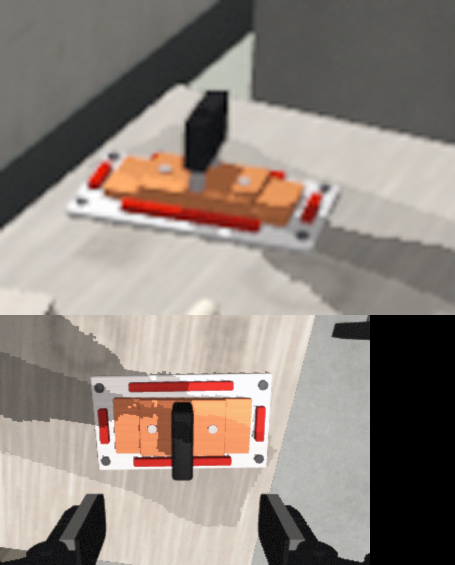

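The bar lies flat between the four rails. It spans columns 254–391 between rail inner edges at 249 and 396, so it is centred, and it sits within about 1–2 mm across. The handle is up and the gripper is clear.

```bash
python3 -c "
from cell import *
print(sign_off())"
```

```text
the job is handed in; nothing more can be done
None
```

I took the bar out of the rack, laid it flat and centred in the nest with the handle up, released it and handed the job in at about 21.5 s; `sign_off()` gave no verdict, and while easing the bar back I read up to 17.8 N of downward force at the wrist, so with its weight the bar may briefly have pressed on the rack floor with slightly more than 20 N.

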